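Draw out the drying tray with the pull hook

TASK

Take the red T-handled hook from its wooden rest, catch its foot in the finger hole of the blue tray tab and pull the tray of the grey drying cabinet fully out to its stop. Then unhook and lay the hook back on its rest the way it lay before. Pull with the hook only: keep the gripper off the cabinet and tray, and leave the jar, the orange sole and the brush where they are.

Things in the scene. Friction and masses are not known exactly. Their poses are not given: they have to be found in the camera images.
- cabinet: Low grey cabinet, fixed, 220 deep (x) x 250 wide (y) x 82 high; origin under its centre, x pointing from front to back, front face at x = -110. A tray slides out of the front along -x. A flat blue tab stands out level from the tray's front: with the tray shut from the cabinet's face to 62 in front of it, 130 wide, 5 thick, top 66 above the bench, free space below.
- midline (a point): Fixed point on the cabinet's middle line (x -142, y 0, z 66). The finger hole, a 28 (x) x 18 (y) opening through the middle of the tab, is centred here when the tray is shut, except sideways: the tray stands anywhere across its bay, so tab and hole are up to 30 mm to either side in y. This is fixed in a run but unmeasured: see it or feel it (a probe stops on the tab, sinks in the hole).
- tray (a joint): How far the tray and its tab are pulled out along the cabinet's -x, in m: 0 shut, 0.130 at its stop. It starts up to 12 mm out, slides with 3 N of friction plus light damping (10 N s/m), and stays where it is left.
- hook: Pull hook, 110 g: red bar handle 110 long (y) x 20 (x) x 24 high; origin at its centre. Under its middle a steel shank, 8 in diameter, points down and bends at the end into a foot, 8 thick, whose end is 13 to the -x side of the shank's axis; foot's underside 75, upper side 67 below the origin. Seen from above the steel covers x -13 to +4, y -4 to +4.
- foot (a point): End of the hook's foot: x -13, z -71 in the hook's frame. To hook: foot pointing away from the cabinet (hook's x along the cabinet's x), let it down through the hole until its upper side is below the tab, and pull. To unhook, push back 9 to 20 mm from the pulling contact and lift.
- stand: Wooden rest, fixed, left or right of the robot's middle. Base 80 (x) x 125 (y) x 8; two upright boards at y = +42 and -42, 10 thick (y), 50 wide (x), tops 88 above the bench, with cheeks on top, 8 high, leaving a 32 gap in x for the handle. Origin under its centre. The handle lies level along y across both boards, the shank hanging between them.
- rest (a point): Where the hook's origin is when it lies on the rest: 100 above the stand's origin, same axes as the stand. At the start the hook's axes are the stand's within 0.04 rad.
- jar: Amber glass jar with black lid, 66 diameter, 85 high, 280 g, upright, origin under its centre; bystander, on the other side from the rest.
- sole: Loose orange shoe sole, about 220 x 80 x 25, lying flat, origin under its middle; bystander.
- brush: Cleaning brush lying flat, origin under its middle; bystander.
Mind the look-alikes: they are no part of the job. There is more than one size of the hook; the job needs the middle-sized.

How it is judged:
By the outcome, as a careful person would: the job done as asked, in the order asked, and still so for the second after the job is handed in, with the robot touching nothing.
It also fails if it takes over 64 s, if anything falls off the work surface, if the arm or the gripper's body presses on something with over 40 N, if the wrist force passes 120 N, or if a joint passes its speed limit or range.

ROBOT

A 7-joint arm with a two-finger parallel gripper is mounted at the origin on the work surface. World frame = base frame: x ahead of the robot, y to its left, z up, the work surface at z = 0. Lengths are in m, angles in rad, forces in N, time in s.
With the tool pointing down it reaches from about 0.4 to 0.875 m from the base axis. Payload 19.3 kg.
Tool frame: the origin (TCP) lies at the very end of the fingers, on their centre line; the grasp point (between the pads) lies 19 mm behind it; z points along the fingers, y is the line along which they close (so a half turn about z gives the same grasp; the last joint's range is limited). The gripper opens to 85 mm and grips with 20 to 120 N. Pads are 22 mm wide; open, the fingers measure 114 mm over their backs; the gripper's body (76 mm by 85 mm) begins 54 mm behind the grasp point. The pads swing forward as they close: fully open they stand 13 mm farther back than shut.
Start: joints at [-0.07, 0.521, -0.036, 1.599, 0.021, 1.021, -0.113], TCP at [0.625, -0, 0.231] pointing down, gripper open.
Joint ranges: [-2.91, 2.91], [-0.3, 2.13], [-1.5, 1.42], [0.17, 2.43], [-1.26, 4.41], [0.16, 1.93], [-2.52, 2.52]. Speed limits (rad/s): [1.89, 1.89, 2.39, 2.39, 3.01, 3.01, 3.01].

INTERFACE

Orientations are given as [roll, pitch, yaw] about the fixed x, y, z axes, in that order (R = Rz(yaw) Ry(pitch) Rx(roll)).
In Python, from workcell import bot gives the robot as it stands.
- The arm moves only by the shell command python3 -m crank 'ROWS' [FORCE]. ROWS is a JSON object of lists of equal length, an entry for each row: "travel": the shift along the world's x, y, z in cm, a list of three; "turn": the turn, a rotation vector about the world's x, y, z in degrees, a list of three; "gripper": the closure, from 0 (fully open) to 1 (shut). A call has exactly 5 rows; each row is the pose to reach, as a shift and turn from the pose commanded when the call began; what a row does not reach only later rows make up. A row lasts 1/10 s, in which the tool goes at most 50 mm and 8.59 degrees, less where a joint would pass 70% of its speed; a pose out of reach is approached as far as the arm can. A call with a gripper value outside its range is refused whole. The fingers move at their own pace and stop on an object; FORCE is the grip in N (left out, the last holds). Time passes only in rows, so rows that repeat a pose let the fingers close, or fill a call up. It gives the time, the measured TCP pose, the force, the opening and the grip force at its end, in the units of the state.
- bot.observe(): the state, without advancing time (a new reading comes with each control period).
- bot.grab_frame(name): name is "scene" or "side" or "wrist"; returns a dict with "pixels" (400x640x3 uint8, red, green, blue), "fx", "fy", "cx", "cy" (pixels), "dist" ([k1, k2, p1, p2, k3] as OpenCV has them; the pictures are not rectified), "extrinsics" (4x4, takes a point from world to camera coordinates). Camera axes: x right, y down, z forward; pixel columns grow to the right and rows downward; lengths in m; the calibration is good to about 2 mm. A picture is of the moment at which its call begins. There is no depth.
- bot.job_done(): hands the job in; it is judged then, once.
The state is a dict: "clock": time; "qpos": joint angles; "qd": joint speeds; "joint_efforts": joint torques, N m; "position": TCP position; "tool_rot": TCP orientation; "force": force on the tool from outside, world axes, zero at the start; "moment": the same for the moment, N m; "grip_width": finger opening in m; "finger_force": force on a finger pad.
Only numpy, scipy, OpenCV 4.12 (cv2) and the standard library are available. Lean on these libraries where they do the work, as an engineer would, in place of code of your own. Each camera call takes 0.05 s, during which the arm holds its last target. There are 200 camera calls.

## Working session

There is one attempt and no reset: what is moved stays moved. The work goes in short steps, Python scripts to look and compute and a shell command to move; the robot and the scene stay as the last step left them, time stands still between calls to the robot, and variables do not carry over. Pictures are saved under pics/ and viewed, at most 10 in all, crops included, and the job is handed in when it is done.

```bash
ls; mkdir -p pics; cat > h.py <<'E'
import numpy as np, cv2, json
from workcell import bot
def grab(n):
    f=bot.grab_frame(n); np.savez(f'pics/{n}.npz',**{k:np.array(v) for k,v in f.items()}); return f
def load(n): return dict(np.load(f'pics/{n}.npz'))
def K(f): return np.array([[f['fx'],0,f['cx']],[0,f['fy'],f['cy']],[0,0,1.]])
def unp(f,px,z):
    "pixels -> world points on plane z"
    p=cv2.undistortPoints(np.array(px,float).reshape(-1,1,2),K(f),np.array(f['dist'],float)).reshape(-1,2)
    E=np.array(f['extrinsics']);R,t=E[:3,:3],E[:3,3];c=-R.T@t
    d=np.c_[p,np.ones(len(p))]@R; return c+d*((z-c[2])/d[:,2])[:,None]
def proj(f,P):
    E=np.array(f['extrinsics'])
    return cv2.projectPoints(np.array(P,float).reshape(-1,1,3),cv2.Rodrigues(E[:3,:3])[0],E[:3,3],K(f),np.array(f['dist'],float))[0].reshape(-1,2)
def save(f,name,crop=None,s=1):
    im=np.array(f['pixels'])[:,:,::-1]
    if crop: x0,y0,x1,y1=crop; im=im[y0:y1,x0:x1]
    cv2.imwrite(f'pics/{name}.png',cv2.resize(im,None,fx=s,fy=s,interpolation=cv2.INTER_CUBIC))
E
python3 - <<'E'
from h import *
for n in('scene','side','wrist'):
    f=grab(n);E=np.array(f['extrinsics']);print(n,(-E[:3,:3].T@E[:3,3]).round(3),f['fx'])
    save(f,n+'0',s=1.25)
print(bot.observe())
E
```

```text
pics
scene [1.075 0.192 1.085] 410.159303648284
side [0.232 0.785 0.807] 382.8308789827218
wrist [0.624 0.07  0.374] 286.990050601451
{'clock': 0.15, 'qpos': array([-0.07020697,  0.52190029, -0.03631842,  1.59986623,  0.02122777,
        1.02111666, -0.11281376]), 'qd': array([-8.74244002e-04, -1.32431980e-03, -1.80675570e-03, -8.29645985e-05,
        2.07848434e-04, -2.06690145e-04,  1.70387913e-03]), 'joint_efforts': array([ 4.00798544e-04, -9.27376485e+01,  1.98035471e+00, -3.70049715e+01,
        1.79930578e-02,  6.46477114e-03, -1.41420460e-05]), 'position': array([ 6.24742410e-01, -3.89068301e-05,  2.30847485e-01]), 'tool_rot': array([-3.14069213e+00,  8.95084488e-05,  1.57078377e+00]), 'force': array([-0.71032082, -0.19031072,  0.08591091]), 'moment': array([0.03450586, 0.01131853, 0.06843902]), 'finger_force': 0.0, 'grip_width': 0.08544074907226792}
```

View pics/scene0.png

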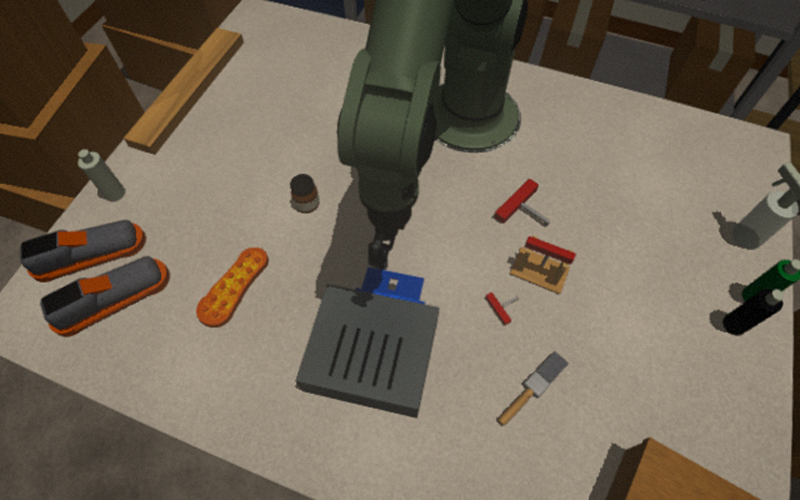

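View pics/side0.png

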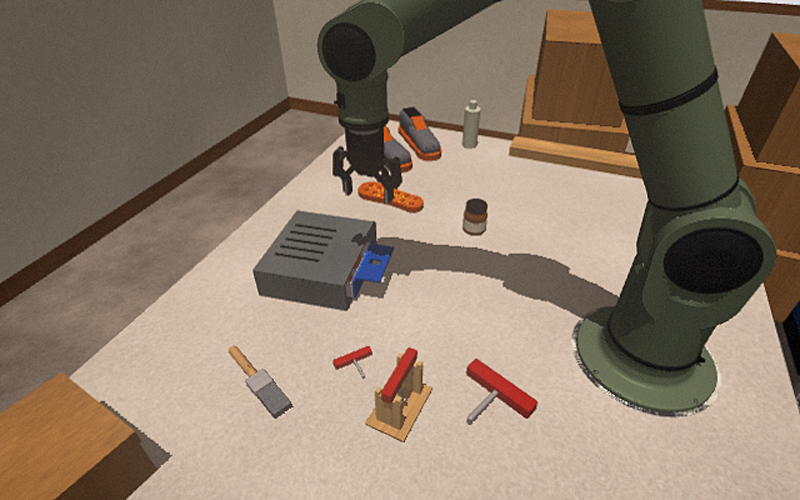

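Scene view: hook look-alikes are the large red T at (517,201), the T on the wooden rest at (550,250) and the small T at (499,308). The middle-sized one is on the rest, so I choose that. Blue tab is at (393,284) with its hole about (393,283). I'll check this in close crops.

```bash
python3 - <<'E'
from h import *
save(load('scene'),'sc1',(230,175,470,345),3.3)
save(load('side'),'sd1',(195,160,355,360),3)
E
```

```text
(no output)
```

View pics/sc1.png

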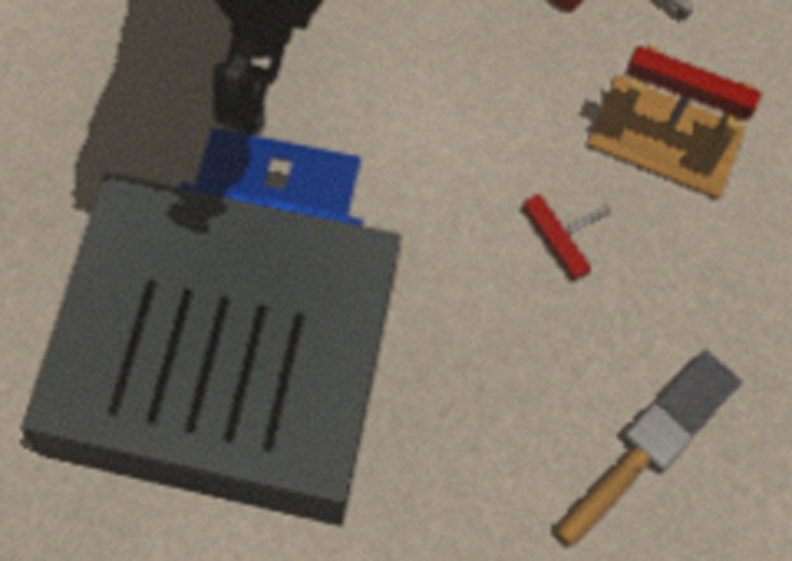

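View pics/sd1.png

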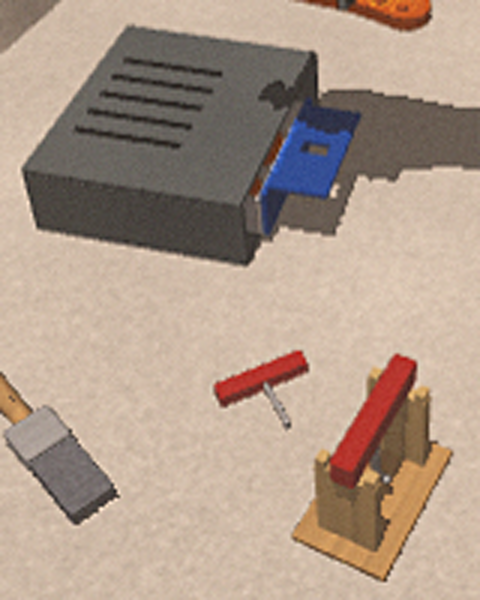

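Close crops: on the rest lies a red handle (scene crop 640–760, 47–115) with the shank hanging between the boards and blue tab hole at (280,172). The loose T's are clearly smaller and larger, so the choice holds. Now I'll work out the numbers and look at the wrist view.

```bash
cat > m.py <<'E'
from h import *
from scipy.optimize import least_squares, minimize
N=lambda p,x0,y0,s:(np.array(p,float)+.5)/s-.5+[x0,y0]
sc,sd=load('scene'),load('side')
def pose(x,y,a,L):
    L=np.array(L,float);c,s=np.cos(a),np.sin(a);return np.c_[x+c*L[:,0]-s*L[:,1],y+s*L[:,0]+c*L[:,1],L[:,2]]
def red(f):
    h=cv2.cvtColor(np.array(f['pixels']),cv2.COLOR_RGB2HSV);m=((h[...,0]<6)|(h[...,0]>174))&(h[...,1]>140)&(h[...,2]>50)
    return m.astype(np.uint8)
def comp(f,px):
    n,l=cv2.connectedComponents(red(f));w=l[int(px[1])-3:int(px[1])+4,int(px[0])-3:int(px[0])+4];return l==np.bincount(w[w>0]).argmax()
def sil(f,P,s=4):
    m=np.zeros((400*s,640*s),np.uint8);h=cv2.convexHull(((proj(f,P)+.5)*s-.5).round().astype(np.int32));cv2.fillConvexPoly(m,h,1)
    return cv2.resize(m.astype(np.float32),(640,400),interpolation=cv2.INTER_AREA)
def fitbox(views,x0,L):
    c=lambda q:sum(np.abs(sil(f,pose(*q,L))-m).sum() for f,m in views)
    return minimize(c,x0,method='Nelder-Mead',options=dict(initial_simplex=np.array(x0)+np.array([[0,0,0],[.01,0,0],[0,.01,0],[0,0,.15]]),xatol=1e-4,fatol=.05))
E
python3 - <<'E'
from m import *
B=[[sx*.01,sy*.055,z] for sx in(-1,1) for sy in(-1,1) for z in(.088,.112)]
ms=comp(sc,(440,200)),comp(sd,(320,299))
h=unp(sc,N([[640,47],[760,92]],230,175,3.3),.112);print('handle far top corners',h.round(3),np.linalg.norm(h[1]-h[0]))
x0=[*h[:,:2].mean(0),np.arctan2(*(h[1]-h[0])[[1,0]])-np.pi/2]
for v in([0],[1],[0,1]):
    r=fitbox([((sc,sd)[i],ms[i]) for i in v],x0,B);print('hook',v,r.x.round(4),r.fun,[m.sum() for m in ms])
b=unp(sc,N([[588,147],[721,198],[745,122]],230,175,3.3),.008);print('base',b.round(4),np.linalg.norm(np.diff(b,axis=0),axis=1))
# cabinet top corners (front L/R y+, back)
C=np.array([[-.11,-.125,.082],[-.11,.125,.082],[.11,.125,.082],[.11,-.125,.082]])
ps=N([[105,178],[400,234],[345,500],[25,430]],230,175,3.3)
pd=N([[128,26],[316,52],[246,207],[24,170]],195,160,3)   # side
w=unp(sc,ps,.082);wd=unp(sd,pd,.082);print('cab',w.round(3),'\n',wd.round(3))
# side order: (128,26)=back,-y ; (316,52)=front,-y ; (246,207)=front,+y ; (24,170)=back,+y
Cd=C[[3,0,1,2]]
r=least_squares(lambda q:np.r_[(pose(*q,C)-w)[:,:2].ravel(),(pose(*q,Cd)-wd)[:,:2].ravel()],[.75,0,0]);print('cabpose',r.x.round(4),(r.fun*1e3).round(1))
for f,p in((sc,N([[280,172]],230,175,3.3)),(sd,N([[315,149]],195,160,3))):
    q=unp(f,p,.066)[0];d=q[:2]-r.x[:2];c,s=np.cos(r.x[2]),np.sin(r.x[2]);print('hole',q.round(4),'cabframe',c*d[0]+s*d[1],-s*d[0]+c*d[1])
E
```

```text
handle far top corners [[0.421 0.254 0.112]
 [0.429 0.358 0.112]] 0.10446993102811869
hook [0] [ 0.4299  0.3056 -0.125 ] 148.75 [np.int64(301), np.int64(422)]
hook [1] [ 0.4336  0.3002 -0.0293] 149.75 [np.int64(301), np.int64(422)]
hook [0, 1] [ 0.4323  0.3019 -0.0756] 307.75 [np.int64(301), np.int64(422)]
base [[0.4705 0.2415 0.008 ]
 [0.4781 0.3645 0.008 ]
 [0.3955 0.3692 0.008 ]] [0.12316771 0.08273682]
cab [[ 0.68  -0.126  0.082]
 [ 0.641  0.116  0.082]
 [ 0.856  0.146  0.082]
 [ 0.892 -0.096  0.082]] 
 [[ 0.89  -0.101  0.082]
 [ 0.675 -0.132  0.082]
 [ 0.635  0.115  0.082]
 [ 0.854  0.145  0.082]]
cabpose [0.7652 0.0084 0.148 ] [-4.7 -5.  -3.4 -0.4  0.   2.4  0.6 -3.3  2.4  1.8 -0.1  0.7  3.4  1.1
  1.7  2.8]
hole [0.6165 0.0033 0.066 ] cabframe -0.14785891221801273 0.016865158194808914
hole [ 6.178e-01 -5.000e-04  6.600e-02] cabframe -0.1471897292554113 0.012943655836413966
```

View pics/wrist0.png

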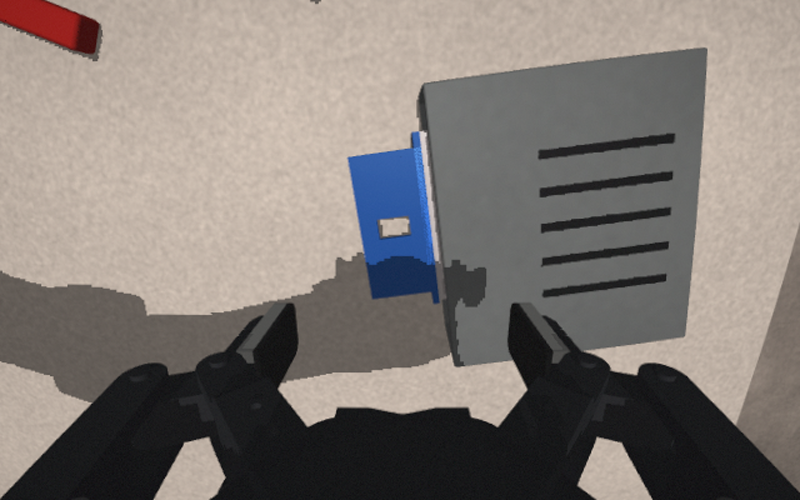

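Wrist view: the tab's hole is clear at (394,227), and the cabinet front edge runs from (424,84) to (457,366). The hook fit residual is too big, so I'll check that and use the wrist view for the hole.

```bash
python3 - <<'E'
from m import *
B=[[sx*.01,sy*.055,z] for sx in(-1,1) for sy in(-1,1) for z in(.088,.112)]
for f,p in((sc,(440,200)),(sd,(320,299))):
    m=comp(f,p);ys,xs=np.where(m);P=proj(f,pose(.432,.304,-.07,B))
    print('mask',xs.min(),xs.max(),ys.min(),ys.max(),'proj',P.min(0),P.max(0), sil(f,pose(.432,.304,-.07,B)).sum())
    im=np.array(f['pixels']);print(im[p[1]-6:p[1]+7,p[0]].tolist())
w=load('wrist')
q=unp(w,(np.array([[424,84],[457,366],[685,337],[707,48]])+.5)/1.25-.5,.082);print('cab',q.round(4),np.linalg.norm(np.diff(q,axis=0),axis=1))
t=unp(w,(np.array([[348,157],[373,299]])+.5)/1.25-.5,.066);print('tab edge',t.round(4),np.linalg.norm(t[1]-t[0]),t.mean(0))
h=unp(w,(np.array([[379,219],[408,217],[411,234],[382,238]])+.5)/1.25-.5,.066);print('hole',h.round(4),h.mean(0),np.linalg.norm(np.diff(h,axis=0),axis=1))
E
```

```text
mask 421 459 189 209 proj [418.39808086 187.50263403] [460.62021605 211.79915979] 451.375
[[153, 133, 117], [140, 63, 52], [137, 37, 28], [138, 27, 18], [144, 32, 27], [141, 37, 29], [127, 33, 24], [88, 33, 27], [64, 35, 26], [65, 33, 27], [75, 44, 37], [109, 85, 74], [159, 140, 119]]
mask 305 333 278 322 proj [303.42015576 277.45133573] [333.53456663 324.62118516] 589.8125
[[183, 54, 45], [184, 53, 45], [181, 54, 46], [181, 50, 44], [182, 55, 43], [181, 55, 45], [188, 57, 48], [189, 54, 46], [185, 54, 46], [179, 54, 46], [141, 47, 39], [108, 55, 45], [90, 43, 35]]
cab [[ 0.6402  0.1136  0.082 ]
 [ 0.6751 -0.131   0.082 ]
 [ 0.8902 -0.103   0.082 ]
 [ 0.8561  0.1432  0.082 ]] [0.24706832 0.21684633 0.24854144]
tab edge [[ 0.5784  0.0591  0.066 ]
 [ 0.5964 -0.0696  0.066 ]] 0.13000465238601286 [ 0.58741651 -0.00523818  0.066     ]
hole [[ 0.6034  0.0063  0.066 ]
 [ 0.6287  0.0081  0.066 ]
 [ 0.6314 -0.0072  0.066 ]
 [ 0.6058 -0.0109  0.066 ]] [ 0.61734495 -0.00093465  0.066     ] [0.02538257 0.01551189 0.02593517]
```

```bash
sed -i 's/m=((h\[...,0\]<6).*/m=((h[...,0]<9)|(h[...,0]>172))\&(h[...,1]>105)\&(h[...,2]>40)/' m.py; python3 - <<'E'
from m import *
B=[[sx*.01,sy*.055,z] for sx in(-1,1) for sy in(-1,1) for z in(.088,.112)]
ms=comp(sc,(440,200)),comp(sd,(320,299))
for v in([0],[1],[0,1]):
    r=fitbox([((sc,sd)[i],ms[i]) for i in v],[.432,.304,-.07],B);print('hook',v,r.x.round(4),r.fun,[m.sum() for m in ms])
print(r.x[:2]*100-bot.observe()['position'][:2]*100)
E
```

```text
hook [0] [ 0.4319  0.304  -0.0826] 83.1875 [np.int64(367), np.int64(518)]
hook [1] [ 0.4325  0.3004 -0.0535] 58.125 [np.int64(367), np.int64(518)]
hook [0, 1] [ 0.4323  0.303  -0.0681] 149.0625 [np.int64(367), np.int64(518)]
[-19.24767302  30.30818125]
```

```bash
python3 -m crank '{"travel":[[-3,4,0],[-6,9,0],[-9,14,0],[-11.5,18,0],[-13.5,21.5,0]],"turn":[[0,0,-1],[0,0,-2],[0,0,-3],[0,0,-3.7],[0,0,-3.7]],"gripper":[0,0,0,0,0]}'; python3 -m crank '{"travel":[[-2,3,0],[-4,6,0],[-5.7,8.8,0],[-5.7,8.8,0],[-5.7,8.8,0]],"turn":[[0,0,0],[0,0,0],[0,0,0],[0,0,0],[0,0,0]],"gripper":[0,0,0,0,0]}'; python3 - <<'E'
from h import *
f=grab('wrist');save(f,'w2',s=1.25);print(bot.observe()['position'],bot.observe()['tool_rot'])
E
```

```text
clock: 0.65
position: [0.4906, 0.2127, 0.2313]
tool_rot: [-3.142, 0.0, 1.505]
force: [0.9, 1.4, -0.5]
grip_width: 0.0851
finger_force: 0.0
clock: 1.15
position: [0.4348, 0.2997, 0.2312]
tool_rot: [-3.141, 0.0, 1.508]
force: [0.5, -1.5, -1.0]
grip_width: 0.0855
finger_force: 0.0
[0.43530124 0.29891071 0.23116386] [-3.14157952e+00  5.02303587e-04  1.50598987e+00]
```

View pics/w2.png

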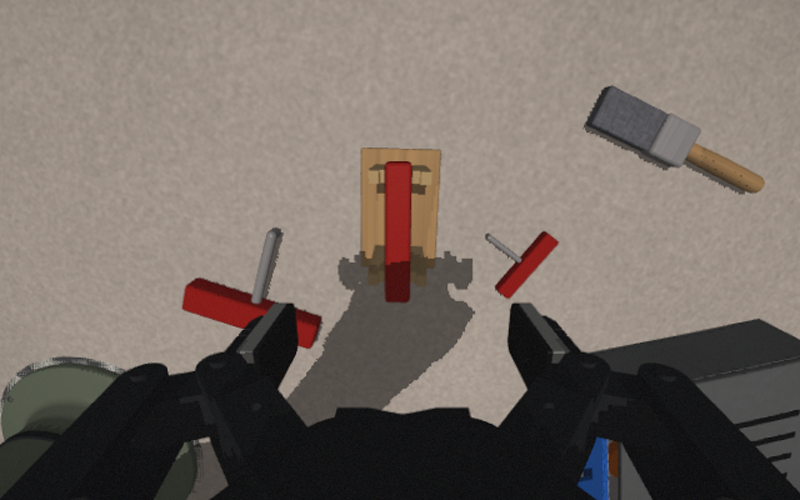

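Wrist view: handle on the rest spans (385–411, 162–302), almost parallel to the finger plane; the other two T's lie loose at (250,305) and (525,265).

```bash
python3 - <<'E'
from m import *
B=[[sx*.01,sy*.055,z] for sx in(-1,1) for sy in(-1,1) for z in(.088,.112)]
w=load('wrist');m=comp(w,(318,185))
r=fitbox([(w,m)],[.432,.303,-.065],B);print('hook',r.x.round(4),r.fun,m.sum())
c=unp(w,(np.array([[385,162],[411,163],[410,301],[385,302]])+.5)/1.25-.5,.112);print(c.round(4),c.mean(0))
b=unp(w,(np.array([[361,149],[441,150]])+.5)/1.25-.5,.008);print('base end',b.round(4))
o=bot.observe();print(o['position'],o['tool_rot'],(r.x[:2]-o['position'][:2])*100)
E
```

```text
hook [ 0.4307  0.3021 -0.0765] 110.125 2338
[[0.4253 0.3575 0.112 ]
 [0.4437 0.3556 0.112 ]
 [0.4368 0.2487 0.112 ]
 [0.4169 0.2491 0.112 ]] [0.43069279 0.30274432 0.112     ]
base end [[0.3973 0.3669 0.008 ]
 [0.4762 0.3609 0.008 ]]
[0.43530124 0.29891071 0.23116386] [-3.14157952e+00  5.02303587e-04  1.50598987e+00] [-0.45847298  0.32281501]
```

```bash
python3 -m crank '{"travel":[[-0.45,0.35,-3],[-0.45,0.35,-7],[-0.45,0.35,-11],[-0.45,0.35,-14],[-0.45,0.35,-14.8]],"turn":[[0,0,-0.6],[0,0,-0.6],[0,0,-0.6],[0,0,-0.6],[0,0,-0.6]],"gripper":[0,0,0,0,0]}' && python3 -m crank '{"travel":[[0,0,0],[0,0,0],[0,0,0],[0,0,0],[0,0,0]],"turn":[[0,0,0],[0,0,0],[0,0,0],[0,0,0],[0,0,0]],"gripper":[0,0.3,0.5,0.8,1]}' 40
```

```text
clock: 1.7
position: [0.43, 0.3009, 0.0806]
tool_rot: [-3.139, 0.003, 1.494]
force: [0.7, -0.7, 0.6]
grip_width: 0.0856
finger_force: 0.0
clock: 2.2
position: [0.4308, 0.3031, 0.084]
tool_rot: [3.141, -0.001, 1.496]
force: [-0.5, -0.4, 0.7]
grip_width: 0.0282
finger_force: 0.0
```

```bash
python3 -m crank '{"travel":[[0,0,0],[0,0,0],[0,0,0],[0,0,0],[0,0,0]],"turn":[[0,0,0],[0,0,0],[0,0,0],[0,0,0],[0,0,0]],"gripper":[1,1,1,1,1]}' 80;python3 -m crank '{"travel":[[0,0,0],[0,0,0.5],[0,0,1.5],[0,0,3],[0,0,4]],"turn":[[0,0,0],[0,0,0],[0,0,0],[0,0,0],[0,0,0]],"gripper":[1,1,1,1,1]}'
```

```text
clock: 2.7
position: [0.4308, 0.3031, 0.0841]
tool_rot: [3.141, -0.001, 1.496]
force: [-2.7, -2.0, 12.4]
grip_width: 0.0187
finger_force: 77.9
clock: 3.2
position: [0.4308, 0.3031, 0.1247]
tool_rot: [3.141, -0.001, 1.496]
force: [0.4, -0.4, -0.6]
grip_width: 0.0188
finger_force: 78.2
```

```bash
python3 -m crank '{"travel":[[0,0,2],[0,0,5],[0,0,7],[1,-1.5,7],[3,-4.5,7]],"turn":[[0,0,0],[0,0,0],[0,0,0],[0,0,1],[0,0,2]],"gripper":[1,1,1,1,1]}';python3 -m crank '{"travel":[[2,-3,0],[4,-6.5,0],[6.5,-10,0],[9,-14,0],[11.5,-18,0]],"turn":[[0,0,1],[0,0,3],[0,0,5],[0,0,7],[0,0,9]],"gripper":[1,1,1,1,1]}';python3 -m crank '{"travel":[[2,-3.5,0],[3.5,-6,0],[4.6,-7.7,0],[4.6,-7.7,0],[4.6,-7.7,0]],"turn":[[0,0,1.4],[0,0,1.4],[0,0,1.4],[0,0,1.4],[0,0,1.4]],"gripper":[1,1,1,1,1]}'
python3 - <<'E'
from h import *
o=bot.observe();print(o['position'],o['tool_rot'])
for n in('side','scene','wrist'):grab(n)
f=load('side');a=cv2.resize(np.array(f['pixels'])[90:260,220:360],None,fx=2.8,fy=2.8,interpolation=cv2.INTER_CUBIC)
f=load('wrist');b=cv2.resize(np.array(f['pixels'])[80:330,230:400],None,fx=2,fy=2,interpolation=cv2.INTER_CUBIC)
H=max(a.shape[0],b.shape[0]);P=lambda i:np.pad(i,((0,H-i.shape[0]),(0,0),(0,0)))
cv2.imwrite('pics/m3.png',np.hstack([P(a),P(b)])[:,:,::-1]);print(a.shape,b.shape)
E
```

```text
clock: 3.7
position: [0.46, 0.2597, 0.1946]
tool_rot: [3.141, -0.002, 1.535]
force: [1.4, -0.1, -1.6]
grip_width: 0.0191
finger_force: 78.2
clock: 4.2
position: [0.5763, 0.0764, 0.194]
tool_rot: [3.141, -0.0, 1.69]
force: [0.7, 0.1, -1.3]
grip_width: 0.019
finger_force: 78.1
clock: 4.7
position: [0.6214, 0.0009, 0.1935]
tool_rot: [-3.141, -0.0, 1.712]
force: [0.0, -0.2, -0.7]
grip_width: 0.0185
finger_force: 78.2
[0.62137123 0.00094103 0.19350356] [-3.14146468e+00 -3.14429844e-04  1.71154031e+00]
(476, 392, 3) (500, 340, 3)
```

View pics/m3.png

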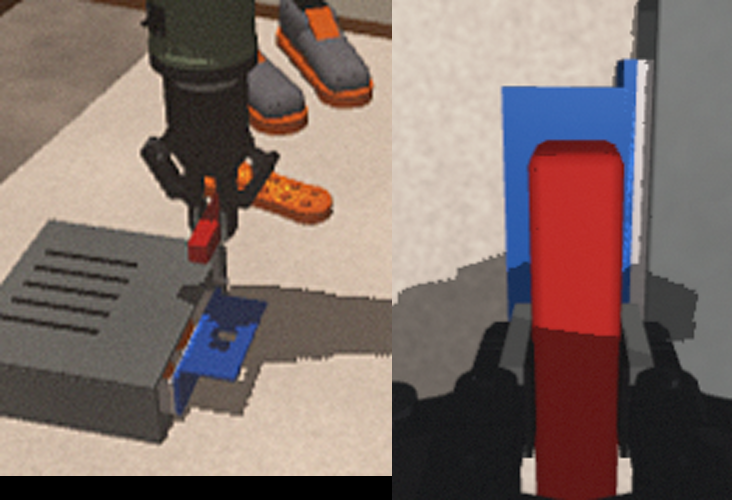

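Picture: hook hangs straight in the fingers above the tab. In the wrist half, the handle end's top edge is at row 155, columns 530–620. I'll check how far the hook is along its handle axis.

```bash
python3 - <<'E'
from m import *
w=load('wrist');o=bot.observe();p=o['position'];a=o['tool_rot'][2]-np.pi/2
px=lambda u,v:[(u-392+.5)/2-.5+230,(v+.5)/2-.5+80]
for z,v in((.2215,155),(.1975,142)):
    q=unp(w,[px(532,v),px(620,v)],z).mean(0);d=q[:2]-p[:2];print('end in tool yaw frame',(np.cos(a)*d[0]+np.sin(a)*d[1]).round(4),(-np.sin(a)*d[0]+np.cos(a)*d[1]).round(4))
# foot tip predicted in side/scene
R=lambda lx,ly,lz:pose(p[0],p[1],a,[[lx,ly,p[2]+.016+lz]])[0]
print('a',a,'foot side',(proj(load('side'),[R(-.013,0,-.071)])[0]-[220,90])*2.8, 'shank bottom',(proj(load('side'),[R(.0,0,-.075)])[0]-[220,90])*2.8)
E
```

```text
end in tool yaw frame -0.0008 0.0534
end in tool yaw frame -0.0008 0.0531
a 0.14269046512752626 foot side [228.37108359 282.51561842] shank bottom [216.29507393 283.82929407]
```

```bash
python3 -m crank '{"travel":[[0,0.05,-2],[0,0.05,-4],[0,0.05,-5.5],[0,0.05,-6],[0,0.05,-6]],"turn":[[0,0,0],[0,0,0],[0,0,0],[0,0,0],[0,0,0]],"gripper":[1,1,1,1,1]}';python3 -m crank '{"travel":[[0,0,-0.2],[0,0,-0.4],[0,0,-0.6],[0,0,-0.8],[0,0,-1]],"turn":[[0,0,0],[0,0,0],[0,0,0],[0,0,0],[0,0,0]],"gripper":[1,1,1,1,1]}'
```

```text
clock: 5.35
position: [0.6213, 0.0018, 0.1329]
tool_rot: [-3.141, -0.0, 1.713]
force: [0.0, 1.0, -0.4]
grip_width: 0.0187
finger_force: 78.3
clock: 5.85
position: [0.6216, 0.0014, 0.1233]
tool_rot: [3.141, 0.0, 1.712]
force: [0.5, 0.5, -1.2]
grip_width: 0.0184
finger_force: 78.3
```

```bash
python3 -m crank '{"travel":[[0,0,-0.3],[0,0,-0.7],[0,0,-1.2],[0,0,-1.7],[0,0,-2]],"turn":[[0,0,0],[0,0,0],[0,0,0],[0,0,0],[0,0,0]],"gripper":[1,1,1,1,1]}'; python3 -m crank '{"travel":[[-0.4,-0.06,0],[-0.8,-0.11,0],[-1.2,-0.17,0],[-1.6,-0.23,0],[-2,-0.28,0]],"turn":[[0,0,0],[0,0,0],[0,0,0],[0,0,0],[0,0,0]],"gripper":[1,1,1,1,1]}'
```

```text
clock: 6.35
position: [0.6213, 0.0015, 0.1026]
tool_rot: [-3.141, -0.0, 1.712]
force: [-1.1, 0.2, -0.8]
grip_width: 0.0186
finger_force: 78.3
clock: 6.85
position: [0.6017, -0.0013, 0.1036]
tool_rot: [3.14, 0.0, 1.712]
force: [3.8, 1.0, -1.9]
grip_width: 0.0187
finger_force: 78.2
```

```bash
python3 -m crank '{"travel":[[-1,-0.14,0],[-2,-0.28,0],[-3,-0.43,0],[-4,-0.57,0],[-5,-0.71,0]],"turn":[[0,0,0],[0,0,0],[0,0,0],[0,0,0],[0,0,0]],"gripper":[1,1,1,1,1]}'; python3 -m crank '{"travel":[[-1,-0.14,0],[-2,-0.28,0],[-3,-0.43,0],[-4,-0.57,0],[-5,-0.71,0]],"turn":[[0,0,0],[0,0,0],[0,0,0],[0,0,0],[0,0,0]],"gripper":[1,1,1,1,1]}';python3 -m crank '{"travel":[[-0.2,-0.03,0],[-0.4,-0.06,0],[-0.6,-0.09,0],[-0.8,-0.11,0],[-1,-0.14,0]],"turn":[[0,0,0],[0,0,0],[0,0,0],[0,0,0],[0,0,0]],"gripper":[1,1,1,1,1]}'
```

```text
clock: 7.35
position: [0.5509, -0.0085, 0.1035]
tool_rot: [3.141, -0.0, 1.712]
force: [4.0, 1.2, 0.2]
grip_width: 0.0186
finger_force: 78.7
clock: 7.85
position: [0.5007, -0.0156, 0.1033]
tool_rot: [3.142, -0.0, 1.712]
force: [3.8, 2.4, 0.1]
grip_width: 0.0188
finger_force: 78.7
clock: 8.35
position: [0.4915, -0.0171, 0.1032]
tool_rot: [-3.142, 0.0, 1.712]
force: [3.2, -0.0, -1.6]
grip_width: 0.0187
finger_force: 78.4
```

```bash
python3 -m crank '{"travel":[[-0.1,-0.01,0],[-0.2,-0.03,0],[-0.3,-0.04,0],[-0.4,-0.06,0],[-0.5,-0.07,0]],"turn":[[0,0,0],[0,0,0],[0,0,0],[0,0,0],[0,0,0]],"gripper":[1,1,1,1,1]}'; python3 -m crank '{"travel":[[-0.05,-0.01,0],[-0.1,-0.01,0],[-0.15,-0.02,0],[-0.2,-0.03,0],[-0.25,-0.04,0]],"turn":[[0,0,0],[0,0,0],[0,0,0],[0,0,0],[0,0,0]],"gripper":[1,1,1,1,1]}'
```

```text
clock: 8.85
position: [0.4865, -0.0177, 0.1033]
tool_rot: [-3.142, -0.0, 1.712]
force: [2.9, -0.9, -2.5]
grip_width: 0.0187
finger_force: 78.4
clock: 9.35
position: [0.484, -0.018, 0.1033]
tool_rot: [-3.142, -0.0, 1.712]
force: [3.6, -0.2, -1.8]
grip_width: 0.019
finger_force: 78.4
```

```bash
python3 -m crank '{"travel":[[-0.05,-0.01,0],[-0.1,-0.01,0],[-0.15,-0.02,0],[-0.2,-0.03,0],[-0.25,-0.04,0]],"turn":[[0,0,0],[0,0,0],[0,0,0],[0,0,0],[0,0,0]],"gripper":[1,1,1,1,1]}'; python3 -m crank '{"travel":[[-0.05,-0.01,0],[-0.1,-0.01,0],[-0.15,-0.02,0],[-0.15,-0.02,0],[-0.15,-0.02,0]],"turn":[[0,0,0],[0,0,0],[0,0,0],[0,0,0],[0,0,0]],"gripper":[1,1,1,1,1]}'
```

```text
clock: 9.85
position: [0.483, -0.0182, 0.1036]
tool_rot: [3.139, -0.0, 1.712]
force: [11.8, 2.1, -5.9]
grip_width: 0.0189
finger_force: 78.2
clock: 10.35
position: [0.4826, -0.0182, 0.1038]
tool_rot: [3.136, -0.0, 1.712]
force: [15.2, 1.5, -9.8]
grip_width: 0.019
finger_force: 78.4
```

```bash
python3 -m crank '{"travel":[[0.3,0.04,0],[0.8,0.11,0],[1.3,0.18,0],[1.65,0.23,0],[1.65,0.23,0]],"turn":[[0,0,0],[0,0,0],[0,0,0],[0,0,0],[0,0,0]],"gripper":[1,1,1,1,1]}';  python3 -m crank '{"travel":[[0,0,0.2],[0,0,0.5],[0,0,0.8],[0,0,1],[0,0,1]],"turn":[[0,0,0],[0,0,0],[0,0,0],[0,0,0],[0,0,0]],"gripper":[1,1,1,1,1]}'
```

```text
clock: 10.85
position: [0.4968, -0.0162, 0.1032]
tool_rot: [-3.141, -0.0, 1.712]
force: [-0.3, 0.1, -0.5]
grip_width: 0.0185
finger_force: 79.7
clock: 11.35
position: [0.4967, -0.0164, 0.1137]
tool_rot: [3.141, 0.0, 1.712]
force: [0.6, -0.2, -1.9]
grip_width: 0.0188
finger_force: 79.7
```

```bash
python3 -m crank '{"travel":[[0,0,0.4],[0,0,0.9],[0,0,1.6],[0,0,2.6],[0,0,3.6]],"turn":[[0,0,0],[0,0,0],[0,0,0],[0,0,0],[0,0,0]],"gripper":[1,1,1,1,1]}';  python3 -m crank '{"travel":[[0,0,2],[0,0,4],[0,0,4.5],[0,0,4.5],[0,0,4.5]],"turn":[[0,0,0],[0,0,0],[0,0,0],[0,0,0],[0,0,0]],"gripper":[1,1,1,1,1]}'
python3 - <<'E'
from h import *
f=grab('side');save(f,'s4',(180,80,400,300),2.6)
E
```

```text
clock: 11.85
position: [0.4966, -0.0164, 0.1503]
tool_rot: [3.141, -0.0, 1.712]
force: [-0.7, 0.4, -0.7]
grip_width: 0.0185
finger_force: 79.7
clock: 12.35
position: [0.4963, -0.0164, 0.1938]
tool_rot: [-3.141, -0.0, 1.712]
force: [0.7, -0.9, -1.4]
grip_width: 0.0184
finger_force: 79.8
```

View pics/s4.png

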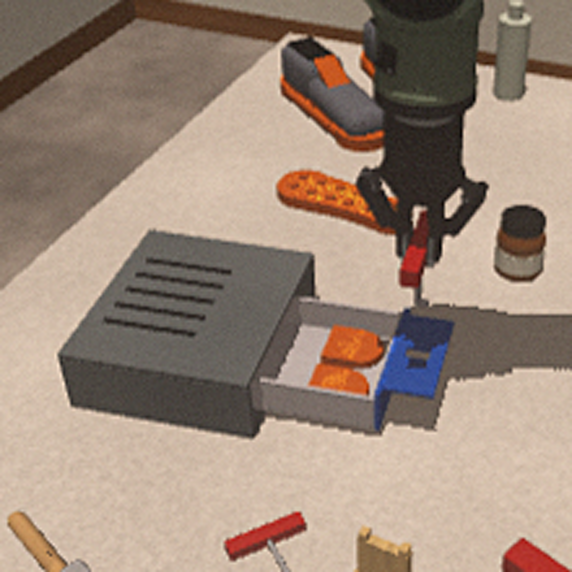

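Side view: tray fully out (tab at (420,360)), hook hanging free above it. Now back to the rest.

```bash
python3 -m crank '{"travel":[[-0.5,3,0.1],[-1.2,6.5,0.1],[-2,10,0.1],[-2.8,14,0.1],[-3.6,18,0.1]],"turn":[[0,0,-1],[0,0,-2.5],[0,0,-4],[0,0,-5.5],[0,0,-7]],"gripper":[1,1,1,1,1]}';  python3 -m crank '{"travel":[[-0.8,4,0],[-1.7,8,0],[-2.4,11.5,0],[-2.95,13.95,0],[-2.95,13.95,0]],"turn":[[0,0,-1.5],[0,0,-3],[0,0,-4.5],[0,0,-5.4],[0,0,-5.4]],"gripper":[1,1,1,1,1]}';python3 -m crank '{"travel":[[0,0,0],[0,0,0],[0,0,0],[0,0,0],[0,0,0]],"turn":[[0,0,0],[0,0,0],[0,0,0],[0,0,0],[0,0,0]],"gripper":[1,1,1,1,1]}'
python3 - <<'E'
from m import *
w=grab('wrist');s=grab('scene');d=grab('side');o=bot.observe();print(o['position'],o['tool_rot'])
a=cv2.resize(w['pixels'][60:330,200:440],None,fx=1.7,fy=1.7,interpolation=cv2.INTER_CUBIC);b=cv2.resize(d['pixels'][170:360,250:370],None,fx=2.4,fy=2.4,interpolation=cv2.INTER_CUBIC)
H=max(a.shape[0],b.shape[0]);P=lambda i:np.pad(i,((0,H-i.shape[0]),(0,0),(0,0)))
cv2.imwrite('pics/m5.png',np.hstack([P(a),P(b)])[:,:,::-1])
E
```

```text
clock: 12.9
position: [0.4597, 0.1649, 0.1946]
tool_rot: [-3.14, 0.0, 1.588]
force: [0.9, 0.4, -0.9]
grip_width: 0.0187
finger_force: 79.8
clock: 13.4
position: [0.4293, 0.3065, 0.1943]
tool_rot: [-3.14, -0.0, 1.5]
force: [-0.2, -0.6, -0.6]
grip_width: 0.019
finger_force: 79.7
clock: 13.9
position: [0.4313, 0.3027, 0.1954]
tool_rot: [3.141, -0.0, 1.495]
force: [-0.2, 0.1, -1.1]
grip_width: 0.0185
finger_force: 79.8
[0.43113988 0.3030408  0.19533459] [ 3.14153570e+00 -7.52855306e-05  1.49548888e+00]
```

View pics/m5.png

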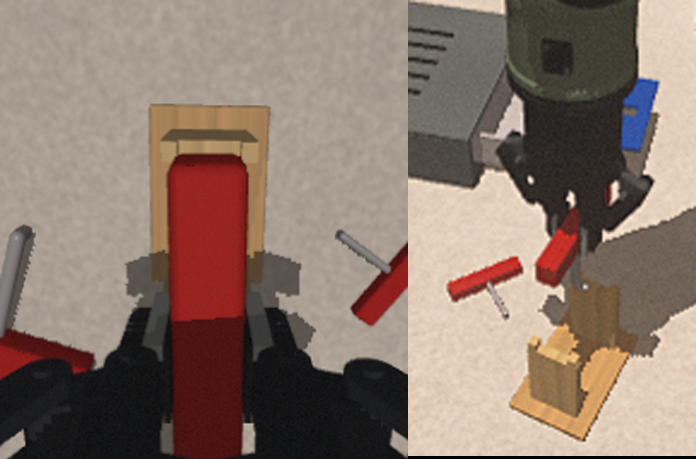

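Hook hangs aligned over the rest: handle at columns 168–247, base at 150–270, shank plumb in the side half. I'll lower it to the pick-up pose.

```bash
python3 -m crank '{"travel":[[0,0,-2],[0,0,-5],[0,0,-8],[0,0,-9.6],[0,0,-10]],"turn":[[0,0,0],[0,0,0],[0,0,0],[0,0,0],[0,0,0]],"gripper":[1,1,1,1,1]}';  python3 -m crank '{"travel":[[0,0,-0.3],[0,0,-0.6],[0,0,-0.9],[0,0,-1.0],[0,0,-1.05]],"turn":[[0,0,0],[0,0,0],[0,0,0],[0,0,0],[0,0,0]],"gripper":[1,1,1,1,1]}'
```

```text
clock: 14.55
position: [0.4303, 0.3026, 0.0937]
tool_rot: [-3.14, 0.002, 1.496]
force: [-0.4, 0.2, -0.9]
grip_width: 0.0191
finger_force: 79.8
clock: 15.05
position: [0.4312, 0.3032, 0.085]
tool_rot: [3.141, -0.0, 1.496]
force: [0.2, 0.1, -0.6]
grip_width: 0.0189
finger_force: 79.8
```

```bash
python3 -m crank '{"travel":[[0,0,-0.03],[0,0,-0.06],[0,0,-0.09],[0,0,-0.09],[0,0,-0.09]],"turn":[[0,0,0],[0,0,0],[0,0,0],[0,0,0],[0,0,0]],"gripper":[1,1,1,1,1]}'
```

```text
clock: 15.55
position: [0.4311, 0.3032, 0.0841]
tool_rot: [3.141, -0.0, 1.496]
force: [-0.8, -0.4, 6.4]
grip_width: 0.0185
finger_force: 80.6
```

Resting at the pick-up height with 6 N upward. Release gently, then rise.

```bash
python3 -m crank '{"travel":[[0,0,0],[0,0,0],[0,0,0],[0,0,0],[0,0,0]],"turn":[[0,0,0],[0,0,0],[0,0,0],[0,0,0],[0,0,0]],"gripper":[0.7,0.6,0.4,0.2,0]}' 20; python3 -m crank '{"travel":[[0,0,0],[0,0,0],[0,0,0],[0,0,0],[0,0,0]],"turn":[[0,0,0],[0,0,0],[0,0,0],[0,0,0],[0,0,0]],"gripper":[0,0,0,0,0]}'; python3 -m crank '{"travel":[[0,0,1],[0,0,3],[0,0,6],[0,0,10],[0,0,14.5]],"turn":[[0,0,0],[0,0,0],[0,0,0],[0,0,0],[0,0,0]],"gripper":[0,0,0,0,0]}'; python3 -m crank '{"travel":[[0,0,0.2],[0,0,0.2],[0,0,0.2],[0,0,0.2],[0,0,0.2]],"turn":[[0,0,0],[0,0,0],[0,0,0],[0,0,0],[0,0,0]],"gripper":[0,0,0,0,0]}'
python3 - <<'E'
from m import *
B=[[sx*.01,sy*.055,z] for sx in(-1,1) for sy in(-1,1) for z in(.088,.112)]
w=grab('wrist');d=grab('side');s=grab('scene');m=comp(w,(318,185))
r=fitbox([(w,m)],[.432,.303,-.065],B);print('hook',r.x.round(4),r.fun,m.sum())
a=cv2.resize(w['pixels'][60:330,200:440],None,fx=1.6,fy=1.6,interpolation=cv2.INTER_CUBIC);b=cv2.resize(d['pixels'][100:360,190:400],None,fx=1.9,fy=1.9,interpolation=cv2.INTER_CUBIC)
H=max(a.shape[0],b.shape[0]);P=lambda i:np.pad(i,((0,H-i.shape[0]),(0,0),(0,0)))
cv2.imwrite('pics/m6.png',np.hstack([P(a),P(b)])[:,:,::-1])
E
```

```text
clock: 16.05
position: [0.431, 0.3031, 0.0839]
tool_rot: [-3.142, 0.0, 1.496]
force: [-0.8, 0.3, -0.1]
grip_width: 0.0762
finger_force: 0.0
clock: 16.55
position: [0.431, 0.3032, 0.0839]
tool_rot: [-3.142, -0.0, 1.496]
force: [0.5, -0.2, -0.3]
grip_width: 0.0856
finger_force: 0.0
clock: 17.05
position: [0.4305, 0.3028, 0.2306]
tool_rot: [-3.141, 0.001, 1.496]
force: [1.4, 0.2, 0.1]
grip_width: 0.0857
finger_force: 0.0
clock: 17.55
position: [0.4307, 0.3029, 0.2301]
tool_rot: [-3.14, 0.001, 1.496]
force: [0.6, 0.9, 0.2]
grip_width: 0.0853
finger_force: 0.0
hook [ 0.4302  0.3021 -0.0784] 129.9375 2329
```

View pics/m6.png

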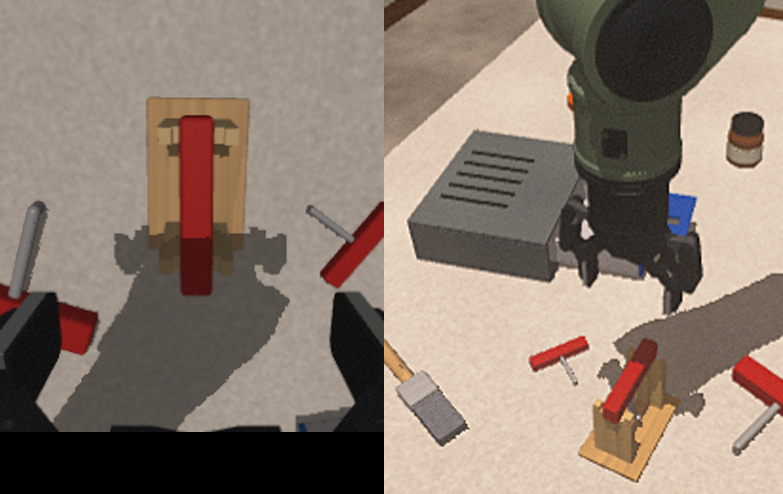

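The hook lies on the rest as before: (0.430, 0.302, yaw -0.078) against (0.431, 0.302, -0.077) at the start. The tray is out and the gripper is clear.

```bash
python3 -c "
from workcell import bot
print(bot.job_done())"
```

```text
the job is handed in; nothing more can be done
None
```

I pulled the tray out to its stop using only the middle-sized hook, unhooked it, laid it back on its rest within about 1 mm of where it was, and handed the job in at about 18 s.

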